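# Set the service dial to parcels and ring for the next customer

## Task

The counter is about to take parcels: with a fingertip, gently push the arrow of the service dial round until it points squarely at the little parcel box and leave it there, then press the plunger of the counter bell right down and let go to call the next customer. Only push and press: do not pinch or lift the arrow, do not lift the bell or push it away, and leave the stamp, the card terminal and the marker where they are.

Things in the scene. Friction and masses are not known exactly. Their poses are not given: they have to be found in the camera images.
- dial: Service dial: round white plate, 336 mm across, 12 mm thick, flat on the counter and fixed to it. Origin at the centre of its underside, z up. Four grey discs (56 mm across, 3 mm thick) are fixed in a fan on one half, 135 mm from its centre and 50 degrees apart, each with one small raised symbol: parcel, envelope, coins, key, in any order. The arrow starts in the empty half.
- parcel: Symbol to point at: a little cardboard box with a paper tape strip, 32 x 32 x 22 mm, on its grey disc fixed to the dial. Origin at the centre of the disc's underside, on the plate's top face (12 mm above the counter); the box's top is 25 mm above this.
- pointer_hub (a point): Point on the arrow's upright turning axis (the dial's centre), 42 mm above the counter. The dark steel hub around it is 36 mm across and its top is 44 mm above the counter.
- pointer: The dark steel arrow. Origin on its turning axis 14 mm above the counter, arrow along its own -x, no tail. It turns either way without stops and stays where left: stiff pivot, about 0.2 N m (4 N at 55 mm from the axis). It only sits on its pin and would lift off if pulled up.
- pointer_tip (a point): The arrow's sharp tip, 107 mm from its axis, 42 mm above the counter, level with its top face. The arm from hub to head is 16 mm wide; the head is a square set on edge, 37 mm across, 70 to 107 mm from the axis. Arm and head span 20 to 42 mm above the counter, with 8 mm of air over the plate; their sides are upright.
- pointer_aim (a point): Point in the air straight ahead of the tip, 135 mm from the axis: it stands over the middle of a symbol's disc when the arrow points squarely at that symbol.
- bell: Counter bell, loose: black foot 84 mm across, steel dome 38 mm high, 0.36 to 0.6 kg, on the left or on the right of the dial. Origin at the centre of its underside.
- bell_top (a point): Centre of the top face of the bell's plunger: a steel button 24 mm across and 8 mm thick, its top 52 mm above the counter when up, standing 14 mm above the dome's top.
- bell_plunger (a joint): How far the bell's plunger is pressed down, m: 0 up, 0.006 fully down. It springs back; starts to move at about 1 N, fully down at about 5 N.
- stamp: Bystander: loose wooden hand stamp standing upright, 42 mm across, 68 mm tall. Origin at the centre of its underside.
- terminal: Bystander: loose black card terminal lying flat, 150 x 78 x 24 mm (x, y, z). Origin at the centre of its underside.
- marker: Bystander: loose green marker pen with a white cap lying flat, about 130 mm long along its x, 18 mm wide, 13 mm high. Origin on its underside near the middle.
Not all that is in view belongs to the job. Several things look just like the bell: the one meant starts farthest to the robot's left.

How it is judged (in metres and radians):
On the way, in this order (a step that is already met when the one before it is completed fails the run):
1. the arrow has come to rest pointing at the parcel (horizontal distance between pointer_aim and parcel below 0.016 m and angular speed of pointer below 0.1 rad/s), for 0.3 s.
2. then the bell's plunger is pressed down (more than 4 mm of its 6 mm) (horizontal distance between pointer_aim and parcel below 0.016 m and value of joint bell_plunger above 0.004 m and contact force between the fingers and bell above 0.5 N), for 0.05 s.
At the end, for the whole second after the job is handed in: The arrow points at the parcel (the point 135 mm along it is within 16 mm, about 7 degrees, of the middle of the parcel's disc) and sits down on its pin; the bell's plunger is up again; bell, stamp, terminal and marker stand within 20 mm of where they were, bell and stamp upright, at rest (horizontal distance between pointer_aim and parcel below 0.016 m and value of joint bell_plunger below 0.0015 m and distance of each of bell, stamp, terminal, marker from where it was at the start of the episode below 0.02 m and angle between each of bell, stamp's own z axis and vertical below 0.1 rad and height (world z) of pointer_tip below 0.046 m and linear speed of bell below 0.02 m/s); the robot touches nothing.
It fails at once if the arrow is lifted on its pin by more than 10 mm (height (world z) of pointer_tip above 0.052 m).
It fails at once if the arrow is pinched or pushed roughly (more than 30 N of finger force) (contact force between the fingers and pointer above 30 N).
It fails at once if the bell is lifted more than 8 mm, tipped or moved more than 25 mm (height (world z) of bell above 0.008 m or angle between bell's own z axis and vertical above 0.3 rad or distance of bell from where it was at the start of the episode above 0.025 m).
It fails at once if the stamp, the terminal or the marker is moved more than 25 mm (distance of any of stamp, terminal, marker from where it was at the start of the episode above 0.025 m).
It also fails if it takes over 51 s, if anything falls off the work surface, if the arm or the gripper's body presses on something with over 40 N, if the wrist force passes 120 N, or if a joint passes its speed limit or range.

## Robot

A 7-joint arm with a two-finger parallel gripper is mounted at the origin on the work surface. World frame = base frame: x ahead of the robot, y to its left, z up, the work surface at z = 0. Lengths are in m, angles in degrees, forces in N, time in s.
With the tool pointing down it reaches from about 0.35 to 0.9 m from the base axis. Payload 19.9 kg.
Tool frame: the origin (TCP) lies between the finger pads; the fingertips stand 8 mm ahead of it and the grasp point (between the pads) lies 11 mm behind it (env.tip_reach is the distance from the TCP to the fingertips, in m); x points along the fingers, y is the direction in which the jaws open and shut, and the axes are right-handed (so a half turn about x gives the same grasp; the last joint's range is limited). The gripper opens to 94 mm and grips with 3 to 60 N. Pads are 16 mm wide; open, the fingers measure 119 mm over their backs; the gripper's body (75 mm by 177 mm) begins 78 mm behind the grasp point.
Start: joints at [-70.732, 23.915, -0.59, 92.452, 0.269, 63.638, -3.037], TCP at [0.231, 0.581, 0.213] pointing down, gripper open.
Joint ranges: [-161.28, 161.28], [-22.2, 115.67], [-73.04, 71.86], [3.21, 147.25], [-68.34, 248.33], [10.77, 114.83], [-161.83, 161.83]. Speed limits (degrees/s): [108.29, 108.29, 136.94, 136.94, 172.46, 172.46, 172.46].

## Interface

Orientations are given as [roll, pitch, yaw] about the fixed x, y, z axes, in that order (R = Rz(yaw) Ry(pitch) Rx(roll)).
In Python, from station import env, vision gives the robot as it stands.
- The arm moves only by the tool drive_tool, never from a script. Its argument "increments" is a list that holds one entry, the list of rows, each a list of 5 numbers: the opening, from 0 (shut) to 1 (fully open), then the shift along the tool's x, y, z in units of 25 mm (1.0 is 25 mm), then the turn about the tool's x in units of 5 degrees (1.0 is 5 degrees). A call has 1 to 20 rows; each row is the pose to reach, as a shift and turn from the pose commanded when the call began, along the tool's axes at that moment; what a row does not reach only later rows make up. A row lasts 1/8 s, in which the tool goes at most 62.5 mm and 10.7 degrees, less where a joint would pass 70% of its speed; a pose out of reach is approached as far as the arm can. A call with a gripper value outside its range is refused whole. The fingers move at their own pace and stop on an object; "grip_force" is the grip in N (left out, the last holds). Time passes only in rows, so rows that repeat a pose let the fingers close. It gives the time, the measured TCP pose, the force and the opening at its end, in the units of the state.
- env.get_obs(): the state, without advancing time (a new reading comes with each control period).
- vision.camera(name): name is "side" or "top"; returns (picture, depth): 420x560x3 uint8, blue, green, red; 420x560 float32, m along the optical axis (not along the pixel's ray), 0 where there is no reading.
- vision.camera_model(name): a dict with "camera_matrix" (3x3 intrinsics, pixels), "view" (4x4, takes a point from world to camera coordinates). Camera axes: x right, y up, looking along -z (the intrinsics and any distortion apply to the point x, -y, -z); pixel columns grow to the right and rows downward; lengths in m; the calibration is good to about 2 mm. A picture is of the moment at which its call begins. camera_model takes no time and is no camera call.
- env.job_done(): hands the job in, once; it reports no verdict.
The state is a dict: "clock": time; "qpos": joint angles; "joint_vel": joint speeds; "joint_efforts": joint torques, N m; "tcp_pos": TCP position; "ee_rot": TCP orientation; "contact_force": force on the tool from outside, world axes, zero at the start; "moment": the same for the moment, N m; "gripper_width": opening from 0.0 (shut) to 1.0 (fully open).
Only numpy, scipy, OpenCV 4.12 (cv2) and the standard library are available. Lean on these libraries where they do the work, as an engineer would, in place of code of your own. Each camera call takes 0.05 s, during which the arm holds its last target. There are 200 camera calls.

## Working session

There is one attempt and no reset: what is moved stays moved. The work goes in short steps, Python scripts to look and compute and a tool call to move; the robot and the scene stay as the last step left them, time stands still between calls to the robot, and variables do not carry over. Pictures are saved under pics/ and viewed, about 8 in all and at most 12, crops included, and the job is handed in when it is done.

Besides the shell and the picture viewer there is one more tool, called after "Emit:" as name([rows], argument=value, ...), one row to a line, values as JSON. drive_tool: Moves the arm, as the interface text tells. Its arguments: {"type":"object","properties":{"increments":{"type":"array","items":{"type":"array","items":{"type":"array","items":{"type":"number"}}}},"grip_force":{"type":"number"}},"required":["increments"]}

```bash
ls && mkdir -p pics
cat > h.py <<'E'
from station import env, vision
import numpy as np, cv2
def shot(n):
    im,d=vision.camera(n); return im,d
def ray(n,u,v):
    m=vision.camera_model(n); K=np.array(m["camera_matrix"]); V=np.array(m["view"])
    dist=m.get("distortion")
    p=cv2.undistortPoints(np.array([[[u,v]]],float),K,None if dist is None else np.array(dist))[0,0]
    R=V[:3,:3];t=V[:3,3]
    return -R.T@t, R.T@np.array([p[0],-p[1],-1.0])
def onz(n,u,v,z):
    o,d=ray(n,u,v); return o+d*(z-o[2])/d[2]
def pdep(n,u,v,D):
    o,d=ray(n,u,v); return o+d*D[int(round(v)),int(round(u))]
E
python3 - <<'E'
from h import *
print(vision.camera_model("top").keys()); o=env.get_obs(); print(o["clock"],o["tcp_pos"],o["ee_rot"],o["gripper_width"])
for n in("top","side"):
    im,d=shot(n); cv2.imwrite(f"pics/{n}0.png",im); np.save(f"pics/{n}0.npy",d)
E
```

```text
pics
dict_keys(['camera_matrix', 'view'])
0.0 [0.23041887 0.58058897 0.21283936] [ -85.78105074   89.93269774 -107.42474088] 1.0008871257479988
```

View pics/top0.png

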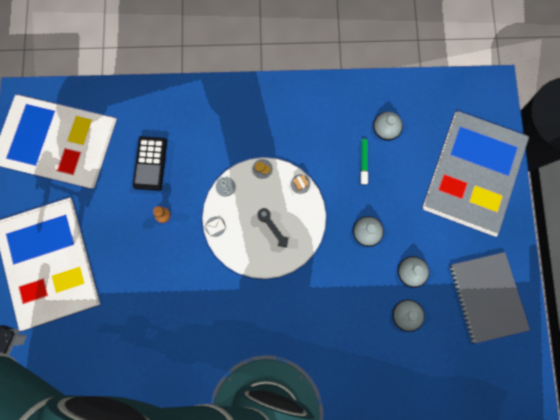

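View pics/side0.png

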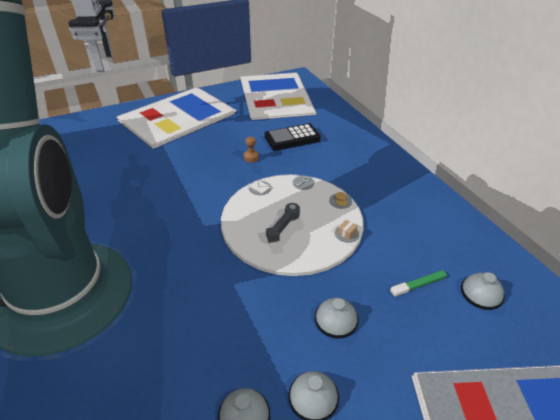

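The top view, with the robot's left on the image left, shows:
- **Dial:** around (264,217), with the hub at about (264,214) and the tip at about (287,245).
- **Symbols:** envelope (215,226), key (226,186), coins (262,169) and parcel (300,183).
- **Bell candidates:** (388,125), (368,231), (413,271) and (408,315). The leftmost is (368,231), so I'll check its y.

Run:
```python
from h import *
im=cv2.imread("pics/top0.png"); D=np.load("pics/top0.npy")
hsv=cv2.cvtColor(im,cv2.COLOR_BGR2HSV)
# height map
H,W=D.shape
P=np.array([[pdep("top",u,v,D) for u in range(W)] for v in range(H)]); np.save("pics/P.npy",P)
Z=P[...,2]
print("table z",np.median(Z[200:260,330:345]))
def comp(mask,name,amin=15):
    n,l,s,c=cv2.connectedComponentsWithStats(mask.astype(np.uint8))
    for i in range(1,n):
        if s[i,4]>=amin:
            q=P[l==i]; print(name,c[i].round(1),s[i,4],"med",np.median(q,0).round(4),"zmax",q[:,2].max().round(3))
roi=np.zeros((H,W),bool); roi[100:340,340:440]=1
comp(roi&(Z>0.012)&(hsv[...,1]<90)&(Z<.07),"bell",100)
comp(roi&(Z>0.044)&(Z<.07),"plung",5)
white=(hsv[...,1]<60)&(Z>0.004)&(Z<.07); roi[:]=0; roi[145:290,190:340]=1
m=(roi&(Z>0.006)).astype(np.uint8)
c=max(cv2.findContours(m,0,1)[0],key=cv2.contourArea); e=cv2.fitEllipse(c); print("dial",e,onz("top",*e[0],.010))
comp(roi&(Z>0.026)&(hsv[...,2]<90),"arrow",5)
comp(roi&(Z>0.018)&(hsv[...,2]>=90),"sym",10)
for r in [(120,160,380,400),(140,200,130,170),(195,230,145,180),(130,190,355,375)]:
    q=Z[r[0]:r[1],r[2]:r[3]]; k=q>.006; print(r,P[r[0]:r[1],r[2]:r[3]][k].mean(0).round(3))
a=cv2.resize(im[150:290,195:345],None,fx=5,fy=5,interpolation=2); b=cv2.resize(im[100:345,330:450],(343,700),interpolation=2)
c=np.hstack([a,np.zeros((0,0,3),np.uint8)]) if 0 else a
b=cv2.resize(im[205:255,340:400],(0,0),fx=5,fy=5,interpolation=2)
out=np.zeros((600,800,3),np.uint8); a=cv2.resize(a,(560,523)); out[:523,:560]=a; out[:200,560:]=cv2.resize(b,(240,200))
cv2.imwrite("pics/crop1.png",out)
```

```text
Traceback (most recent call last):
  File "h.py", line 14, in pdep
    o,d=ray(n,u,v); return o+d*D[int(round(v)),int(round(u))]
        ~~~^^^^^^^
  File "h.py", line 6, in ray
    m=vision.camera_model(n); K=np.array(m["camera_matrix"]); V=np.array(m["view"])
ValueError: time passes only in moves, steps and waits
```

```bash
cat > h.py <<'E'
from station import env, vision
import numpy as np, cv2
M={n:{k:np.array(v) for k,v in vision.camera_model(n).items()} for n in("top","side")}
shot=vision.camera
def ray(n,u,v):
    K,V=M[n]["camera_matrix"],M[n]["view"]; R=V[:3,:3]
    return -R.T@V[:3,3], R.T@np.array([(u-K[0,2])/K[0,0],-(v-K[1,2])/K[1,1],-1.0])
def onz(n,u,v,z):
    o,d=ray(n,u,v); return o+d*(z-o[2])/d[2]
def cloud(n,D):
    K,V=M[n]["camera_matrix"],M[n]["view"]; v,u=np.mgrid[:D.shape[0],:D.shape[1]]
    c=np.stack([(u-K[0,2])/K[0,0]*D,-(v-K[1,2])/K[1,1]*D,-D],-1)
    return (c-V[:3,3])@V[:3,:3]
def proj(n,p):
    K,V=M[n]["camera_matrix"],M[n]["view"]; c=V[:3,:3]@np.array(p)+V[:3,3]
    return (K@(np.array([c[0],-c[1],-c[2]])/-c[2]))[:2]
E
python3 - <<'E'
from h import *
im=cv2.imread("pics/top0.png"); D=np.load("pics/top0.npy")
hsv=cv2.cvtColor(im,cv2.COLOR_BGR2HSV); H,W=D.shape
P=cloud("top",D); Z=P[...,2]
print("table z",np.median(Z[200:260,330:345]))
def comp(mask,name,amin=15):
    n,l,s,c=cv2.connectedComponentsWithStats(mask.astype(np.uint8))
    for i in range(1,n):
        if s[i,4]>=amin:
            q=P[l==i]; print(name,c[i].round(1),s[i,4],"med",np.median(q,0).round(4),"zmax",q[:,2].max().round(3))
roi=np.zeros((H,W),bool); roi[100:340,340:430]=1
comp(roi&(Z>0.006)&(hsv[...,1]<100)&(Z<.07),"bell",100)
comp(roi&(Z>0.044)&(Z<.07),"plung",5)
roi[:]=0; roi[145:290,190:340]=1
m=(roi&(Z>0.006)).astype(np.uint8)
c=max(cv2.findContours(m,0,1)[0],key=cv2.contourArea); e=cv2.fitEllipse(c); print("dial",e,onz("top",*e[0],.010))
comp(roi&(Z>0.026)&(hsv[...,2]<90),"arrow",5)
comp(roi&(Z>0.018)&(hsv[...,2]>=90),"sym",10)
a=cv2.resize(im[150:290,195:345],(560,523),interpolation=2)
b=cv2.resize(im[205:255,340:400],(240,200),interpolation=2)
out=np.zeros((600,800,3),np.uint8); out[:523,:560]=a; out[:200,560:]=b
cv2.imwrite("pics/crop1.png",out)
E
```

```text
table z 0.00020900389717477217
bell [387.4 125.2] 602 med [ 0.7569 -0.3565  0.0297] zmax 0.06
bell [368.  230.8] 662 med [ 0.4603 -0.2843  0.0299] zmax 0.058
bell [413.2 271.4] 710 med [ 0.3498 -0.3963  0.0298] zmax 0.058
bell [408.1 315.1] 744 med [ 0.2379 -0.3744  0.0293] zmax 0.058
plung [390.5 119.9] 58 med [ 0.7654 -0.3619  0.0527] zmax 0.06
plung [370.5 228.4] 66 med [ 0.465 -0.288  0.052] zmax 0.058
plung [417.1 269.9] 67 med [ 0.352  -0.4023  0.0514] zmax 0.058
plung [412.1 315.1] 71 med [ 0.2377 -0.3804  0.0518] zmax 0.058
dial ((263.37890625, 217.71473693847656), (119.40975189208984, 121.71945190429688), 80.94278717041016) [ 0.50861088 -0.00586912  0.01      ]
arrow [272.7 227.5] 284 med [ 0.4762 -0.0305  0.0422] zmax 1.357
sym [260.5 167.2] 123 med [ 6.479e-01 -1.000e-04  2.180e-02] zmax 0.033
sym [299.7 182.9] 181 med [ 0.5964 -0.1075  0.0358] zmax 1.357
sym [223.5 184.6] 16 med [0.6037 0.1    0.0198] zmax 1.357
sym [228.4 192.4] 17 med [0.5805 0.0893 0.0191] zmax 0.026
sym [259.3 213.5] 26 med [0.5165 0.0055 0.0429] zmax 0.048
sym [263.3 213.3] 26 med [ 0.5139 -0.0059  0.0468] zmax 0.051
sym [214.7 226.3] 131 med [0.487  0.1252 0.02  ] zmax 1.357
sym [272.6 233.7] 40 med [ 0.459  -0.0323  0.0362] zmax 0.047
```

View pics/crop1.png

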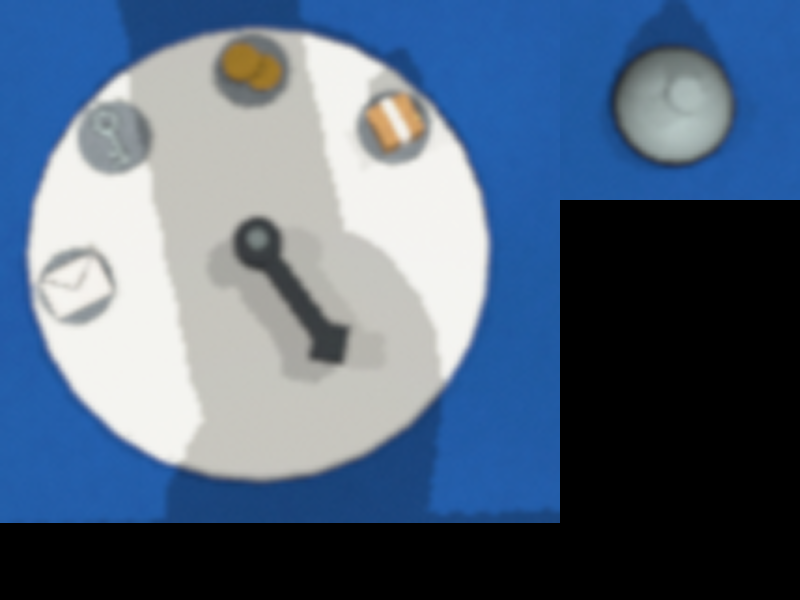

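```bash
cat >> h.py <<'E'
from scipy.spatial.transform import Rotation as Ro
def toolR():
    return Ro.from_euler("xyz",env.get_obs()["ee_rot"],degrees=True).as_matrix()
E
python3 - <<'E'
from h import *
print(toolR().round(3)); print(env.get_obs()["clock"])
print("hub",onz("top",263.8,214.5,.044),"parcel",onz("top",301.3,182.7,.037),"disc",onz("top",195+393*150/560,150+128*140/523,.015),"tip",onz("top",195+342*150/560,150+364*140/523,.042),"bell",onz("top",371.7,228.7,.052))
im=cv2.imread("pics/side0.png"); D=np.load("pics/side0.npy"); P=cloud("side",D)
for n,p in [("hub",(.509,-.006,.044)),("bell",(.46,-.288,.052)),("parcel",(.596,-.108,.037))]:
    q=proj("side",p);print(n,"side px",q.round(1),P[int(q[1]),int(q[0])].round(3))
# bell plunger in side cloud
k=(P[...,2]>.044)&(P[...,2]<.06); k[:280]=0;k[345:]=0;k[:,:310]=0;k[:,365:]=0
print("bell side",P[k].mean(0),k.sum(), P[k].min(0),P[k].max(0))
# arrow axis from dark pixels, top
im=cv2.imread("pics/top0.png");P=cloud("top",np.load("pics/top0.npy"))
v=cv2.cvtColor(im,cv2.COLOR_BGR2GRAY); k=(v<100); k[:200]=0;k[255:]=0;k[:,:250]=0;k[:,295:]=0
ys,xs=np.where(k); Q=np.array([onz("top",x,y,.042) for x,y in zip(xs,ys)])[:,:2]
d=Q-np.array([.509,-.006]); r=np.hypot(*d.T); a=np.degrees(np.arctan2(d[:,1],d[:,0])); s=(r>.03)&(r<.115); print("arrow ang",np.median(a[s]),r.max())
E
```

```text
[[-0.     0.369  0.929]
 [-0.001  0.929 -0.369]
 [-1.    -0.001  0.   ]]
0.1
hub [ 0.51070535 -0.00779166  0.044     ] parcel [ 0.59734579 -0.11130012  0.037     ] disc [ 0.59881107 -0.1096513   0.015     ] tip [ 0.42101368 -0.0658635   0.042     ] bell [ 0.46344273 -0.29120249  0.052     ]
hub side px [290.5 207.3] [ 0.508 -0.006  0.046]
bell side px [335.4 303.6] [ 0.461 -0.285  0.049]
parcel side px [345.6 226.1] [ 0.594 -0.108  0.038]
bell side [ 0.46435639 -0.29005747  0.05014539] 126 [ 0.45307304 -0.30077405  0.04444625] [ 0.47820354 -0.27676008  0.05333894]
arrow ang -144.83079408330735 0.10240011875791029
```

Emit:
drive_tool([
  [[0,0.3,-1,0.9,-0.3],[0,0.6,-2.3,2.1,-0.6],[0,0.9,-3.6,3.3,-0.9],[0,1.2,-4.9,4.5,-1.2],[0,1.5,-6.2,5.7,-1.5],[0,1.8,-7.5,6.9,-1.8],[0,2.1,-8.8,8.1,-2.1],[0,2.4,-10.1,9.3,-2.4],[0,2.7,-11.4,10.5,-2.7],[0,3,-12.7,11.7,-3],[0,3.3,-14,12.9,-3.3],[0,3.6,-15.3,14.1,-3.6],[0,3.9,-16.6,15.3,-3.9],[0,4.1,-17.7,16.2,-4.2],[0,4.2,-18.4,16.86,-4.34],[0,4.2,-18.4,16.86,-4.34],[0,4.2,-18.4,16.86,-4.34],[0,4.2,-18.4,16.86,-4.34]],
], grip_force=20)

```text
clock: 2.35
tcp_pos: [0.4524, -0.0013, 0.1085]
ee_rot: [98.4, 90.0, 98.5]
contact_force: [0.2, -0.4, 0.7]
gripper_width: 0.005
```

Run:
```python
from h import *
print(toolR().round(3))
a,_=shot("side"); b,_=shot("top")
cv2.imwrite("pics/v1.png",np.hstack([cv2.resize(a[130:290,190:390],(400,320)),cv2.resize(b[140:290,190:340],(320,320))]))
```

```text
[[-0.    -0.002  1.   ]
 [ 0.     1.     0.002]
 [-1.     0.    -0.   ]]
```

View pics/v1.png

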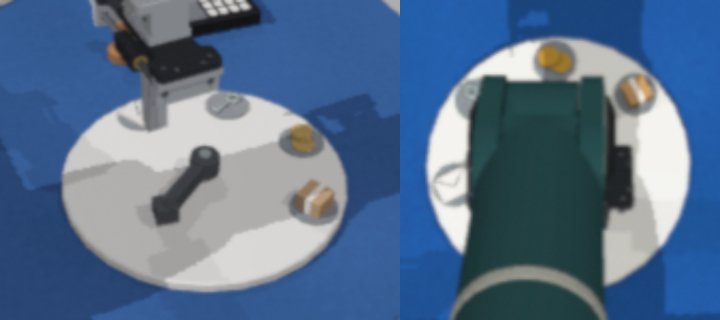

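```bash
cat > arc.py <<'E'
from h import *
import sys
c=np.array([.510,-.007])
def pos(a,r=.048):
    a=np.radians(a);u=np.array([np.cos(a),np.sin(a)]);w=np.array([u[1],-u[0]])
    return c+r*u+(.008+.008*abs(w[0])+.0125*abs(w[1]))*w
p0=env.get_obs()["tcp_pos"][:2]
for a in np.arange(*map(float,sys.argv[1:4])):
    d=(pos(a)-p0)/.025; print(a,"y,z:",[round(d[1],2),round(d[0],2)])
E
python3 arc.py -154 -52 4
```

```text
-154.0 y,z: [np.float64(-0.25), np.float64(0.17)]
-150.0 y,z: [np.float64(-0.39), np.float64(0.18)]
-146.0 y,z: [np.float64(-0.54), np.float64(0.2)]
-142.0 y,z: [np.float64(-0.69), np.float64(0.22)]
-138.0 y,z: [np.float64(-0.83), np.float64(0.27)]
-134.0 y,z: [np.float64(-0.98), np.float64(0.32)]
-130.0 y,z: [np.float64(-1.12), np.float64(0.38)]
-126.0 y,z: [np.float64(-1.26), np.float64(0.46)]
-122.0 y,z: [np.float64(-1.4), np.float64(0.55)]
-118.0 y,z: [np.float64(-1.52), np.float64(0.66)]
-114.0 y,z: [np.float64(-1.64), np.float64(0.77)]
-110.0 y,z: [np.float64(-1.76), np.float64(0.9)]
-106.0 y,z: [np.float64(-1.86), np.float64(1.03)]
-102.0 y,z: [np.float64(-1.95), np.float64(1.18)]
-98.0 y,z: [np.float64(-2.03), np.float64(1.33)]
-94.0 y,z: [np.float64(-2.09), np.float64(1.49)]
-90.0 y,z: [np.float64(-2.14), np.float64(1.66)]
-86.0 y,z: [np.float64(-2.18), np.float64(1.76)]
-82.0 y,z: [np.float64(-2.22), np.float64(1.87)]
-78.0 y,z: [np.float64(-2.25), np.float64(1.98)]
-74.0 y,z: [np.float64(-2.28), np.float64(2.09)]
-70.0 y,z: [np.float64(-2.3), np.float64(2.21)]
-66.0 y,z: [np.float64(-2.31), np.float64(2.33)]
-62.0 y,z: [np.float64(-2.31), np.float64(2.46)]
-58.0 y,z: [np.float64(-2.3), np.float64(2.59)]
-54.0 y,z: [np.float64(-2.29), np.float64(2.72)]
```

Emit:
drive_tool([
  [[0,1,0,0,0],[0,2,0,0,0],[0,2.6,0,0,0],[0,2.98,0,0,0],[0,2.98,0,0,0],[0,2.98,0,0,0]],
])

```text
clock: 3.2
tcp_pos: [0.453, -0.0021, 0.0345]
ee_rot: [2.9, 90.0, 3.0]
contact_force: [0.0, -0.2, -0.2]
gripper_width: 0.005
```

Emit:
drive_tool([
  [[0,0,-0.12,0.1,0],[0,0,-0.25,0.17,0],[0,0,-0.39,0.18,0],[0,0,-0.54,0.2,0],[0,0,-0.69,0.22,0],[0,0,-0.83,0.27,0],[0,0,-0.98,0.32,0],[0,0,-1.12,0.38,0],[0,0,-1.26,0.46,0],[0,0,-1.4,0.55,0],[0,0,-1.52,0.66,0],[0,0,-1.64,0.77,0],[0,0,-1.76,0.9,0],[0,0,-1.86,1.03,0],[0,0,-1.95,1.18,0],[0,0,-2.03,1.33,0],[0,0,-2.09,1.49,0],[0,0,-2.14,1.66,0],[0,0,-2.14,1.66,0]],
])

```text
clock: 5.58
tcp_pos: [0.4946, -0.0559, 0.034]
ee_rot: [-40.1, 90.0, -40.0]
contact_force: [-0.4, 0.1, 1.1]
gripper_width: -0.0
```

```bash
python3 arc.py -86 -48 4
python3 - <<'E'
from h import *
a,_=shot("side"); b,_=shot("top")
cv2.imwrite("pics/v2.png",np.hstack([cv2.resize(a[130:290,190:390],(400,320)),cv2.resize(b[140:290,190:340],(320,320))]))
E
```

```text
-86.0 y,z: [np.float64(-0.01), np.float64(0.08)]
-82.0 y,z: [np.float64(-0.04), np.float64(0.18)]
-78.0 y,z: [np.float64(-0.08), np.float64(0.29)]
-74.0 y,z: [np.float64(-0.1), np.float64(0.41)]
-70.0 y,z: [np.float64(-0.12), np.float64(0.53)]
-66.0 y,z: [np.float64(-0.13), np.float64(0.65)]
-62.0 y,z: [np.float64(-0.13), np.float64(0.78)]
-58.0 y,z: [np.float64(-0.13), np.float64(0.91)]
-54.0 y,z: [np.float64(-0.11), np.float64(1.04)]
-50.0 y,z: [np.float64(-0.09), np.float64(1.17)]
```

View pics/v2.png

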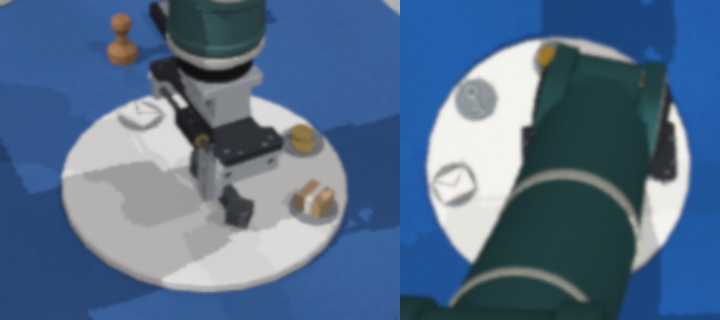

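Side view: the finger is behind the arm and the arrow head, at crop (238,208), has swung round to about −85°. I'll continue to about −60° and then check.

Emit:
drive_tool([
  [[0,0,-0.01,0.08,0],[0,0,-0.04,0.18,0],[0,0,-0.08,0.29,0],[0,0,-0.1,0.41,0],[0,0,-0.12,0.53,0],[0,0,-0.13,0.65,0],[0,0,-0.13,0.78,0],[0,0,-0.13,0.86,0],[0,0,-0.13,0.86,0]],
])

```text
clock: 6.8
tcp_pos: [0.5152, -0.0587, 0.0337]
ee_rot: [175.0, 89.9, 175.0]
contact_force: [-4.1, 0.9, -0.4]
gripper_width: 0.003
```

```bash
python3 arc.py -60 -44 2
python3 - <<'E'
from h import *
a,D=shot("side"); np.save("pics/v3.npy",D); cv2.imwrite("pics/v3full.png",a)
x=cv2.resize(a[170:270,220:370],(750,500),interpolation=2)
for ang in (-65,-60,-55,-50):
    t=np.radians(ang); q=proj("side",(.510+.107*np.cos(t),-.007+.107*np.sin(t),.042)); q=((q-[220,170])*5+2).astype(int); cv2.circle(x,tuple(map(int,q)),3,(0,0,255),-1); print(ang,q)
cv2.imwrite("pics/v3.png",x)
E
```

```text
-60.0 y,z: [np.float64(-0.02), np.float64(0.02)]
-58.0 y,z: [np.float64(-0.01), np.float64(0.08)]
-56.0 y,z: [np.float64(-0.01), np.float64(0.15)]
-54.0 y,z: [np.float64(0.0), np.float64(0.21)]
-52.0 y,z: [np.float64(0.01), np.float64(0.28)]
-50.0 y,z: [np.float64(0.03), np.float64(0.35)]
-48.0 y,z: [np.float64(0.04), np.float64(0.41)]
-46.0 y,z: [np.float64(0.06), np.float64(0.48)]
-65 [547 295]
-60 [558 284]
-55 [568 271]
-50 [576 258]
```

View pics/v3.png

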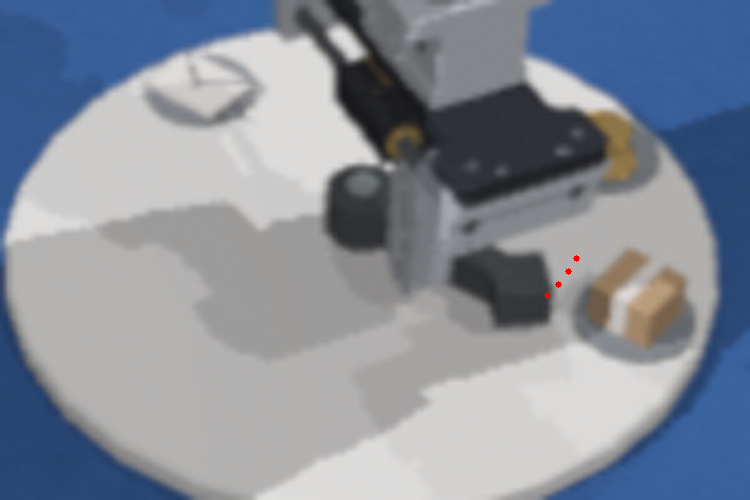

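Side view: the tip is at crop (549,291), which is about −63°, roughly 3° behind the commanded angle. The parcel is at −49.5°. I'll push on that much, back off in −x, then rise.

Emit:
drive_tool([
  [[0,0,-0.01,0.1,0],[0,0,0,0.2,0],[0,0,0.02,0.3,0],[0,0,0.04,0.4,0],[0,0,0.05,0.45,0],[0,0,0.05,0.45,0],[0,0,0.05,0.2,0],[0,0,0,-0.3,0],[0,0,0,-0.5,0],[0,0,0,-0.5,0],[0,-1,0,-0.5,0],[0,-2.5,-1,-1.5,0],[0,-3.5,-3,-2,0],[0,-4,-5,-2.3,0],[0,-4,-7,-2.3,0],[0,-4,-9,-2.2,0],[0,-4,-9.2,-2.1,0],[0,-4,-9.2,-2.1,0]],
])

```text
clock: 9.1
tcp_pos: [0.4636, -0.2887, 0.1338]
ee_rot: [167.9, 90.0, 168.0]
contact_force: [-0.1, 0.0, -0.7]
gripper_width: 0.004
```

Run:
```python
from h import *
a,D=shot("side"); b,E=shot("top"); cv2.imwrite("pics/v4s.png",a); cv2.imwrite("pics/v4t.png",b)
x=cv2.resize(a[170:270,220:370],(450,300),interpolation=2)
for ang in (-60,-55,-50,-45):
    t=np.radians(ang); q=proj("side",(.510+.107*np.cos(t),-.007+.107*np.sin(t),.042)); q=((q-[220,170])*3+1).astype(int); cv2.circle(x,tuple(map(int,q)),2,(0,0,255),-1); print(ang,q)
y=cv2.resize(b[160:280,200:340],(350,300),interpolation=2)
z=cv2.resize(a[270:400,190:520],(762,300))
o=np.zeros((600,800,3),np.uint8);o[:300,:450]=x;o[:300,450:]=y;o[300:,:762]=z
cv2.imwrite("pics/v4.png",o)
```

```text
-60 [335 170]
-55 [340 162]
-50 [345 155]
-45 [348 147]
```

View pics/v4.png

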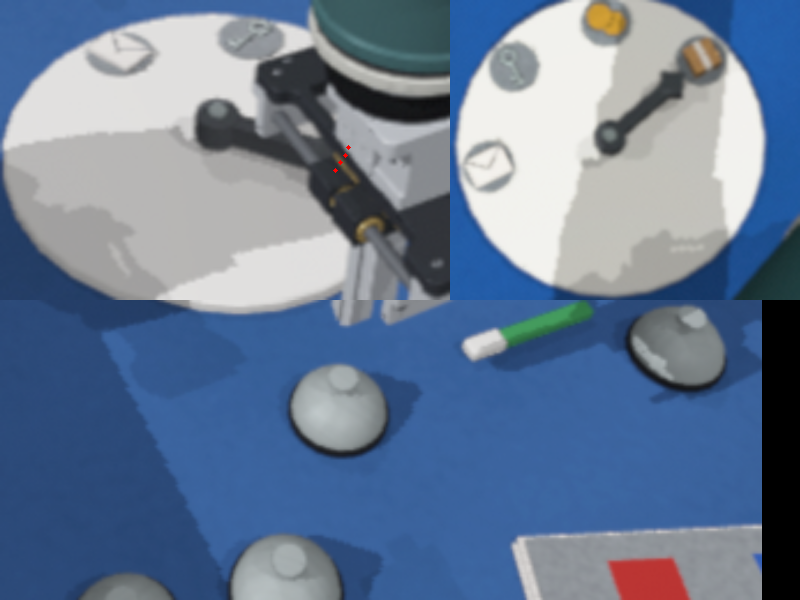

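Top view: the hub at (610,137), the tip at (682,76) and the parcel at (702,60) are in line. Next I'll check that with numbers.

Run:
```python
from h import *
b=cv2.imread("pics/v4t.png"); v=cv2.cvtColor(b,cv2.COLOR_BGR2GRAY)
k=(v<100); k[:180]=0;k[230:]=0;k[:,:255]=0;k[:,305:]=0
ys,xs=np.where(k); Q=np.array([onz("top",x,y,.042) for x,y in zip(xs,ys)])[:,:2]
d=Q-[.510,-.007]; r=np.hypot(*d.T); a=np.degrees(np.arctan2(d[:,1],d[:,0])); s=(r>.03)&(r<.105); print("arrow",np.median(a[s]),a[s].mean(),s.sum())
hsv=cv2.cvtColor(b,cv2.COLOR_BGR2HSV); k=(hsv[...,0]<25)&(hsv[...,1]>70); k[:170]=0;k[200:]=0;k[:,:285]=0;k[:,320:]=0
m=cv2.moments(k.astype(np.uint8),True); u,w=m["m10"]/m["m00"],m["m01"]/m["m00"]; p=onz("top",u,w,.034); e=p[:2]-[.510,-.007]
print("parcel",u,w,p,np.degrees(np.arctan2(e[1],e[0])),np.hypot(*e))
print(env.get_obs()["tcp_pos"],env.get_obs()["clock"])
```

```text
arrow -50.250915197788395 -50.3330720482268 194
parcel 300.17857142857144 182.41964285714286 [ 0.59900852 -0.10846631  0.034     ] -48.742035114167464 0.13497380426461164
[ 0.4637042  -0.28765621  0.13390906] 9.2
```

Emit:
drive_tool([
  [[0,1,-0.1,0,0],[0,2,-0.1,0,0],[0,2.6,-0.1,0,0],[0,2.85,-0.1,0,0],[0,2.95,-0.1,0,0],[0,3.02,-0.1,0,0],[0,3.08,-0.1,0,0],[0,3.14,-0.1,0,0],[0,3.18,-0.1,0,0],[0,3.18,-0.1,0,0],[0,3.18,-0.1,0,0]],
])

```text
clock: 10.58
tcp_pos: [0.4636, -0.2914, 0.0546]
ee_rot: [-25.9, 90.0, -25.8]
contact_force: [1.1, 1.4, 4.4]
gripper_width: 0.003
```

Emit:
drive_tool([
  [[0,0.03,0,0,0],[0,0.05,0,0,0],[0,0.05,0,0,0],[0,0.05,0,0,0]],
])

```text
clock: 11.08
tcp_pos: [0.4637, -0.2915, 0.054]
ee_rot: [-5.0, 90.0, -4.9]
contact_force: [-2.3, 5.0, 18.2]
gripper_width: 0.004
```

The force jumped to 18 N, so the plunger is at its stop, fully down. Releasing now.

Emit:
drive_tool([
  [[0,-0.1,0,0,0],[0,-0.4,0,0,0],[0,-1,0,0,0],[0,-2,0,0,0],[0,-4,0,0,0],[0,-5,0,-2,0],[0,-5,0,-4,0],[0,-5,0,-4,0],[0,-5,0,-4,0]],
])

```text
clock: 12.2
tcp_pos: [0.3638, -0.2916, 0.1789]
ee_rot: [-23.3, 89.9, -23.3]
contact_force: [0.8, 0.3, 1.1]
gripper_width: 0.005
```

Run:
```python
from h import *
a,D=shot("side"); b,T=shot("top"); cv2.imwrite("pics/v5t.png",b)
P=cloud("side",D); k=(P[...,2]>.044)&(P[...,2]<.06); k[:280]=0;k[345:]=0;k[:,:310]=0;k[:,365:]=0
print("bell plunger side",P[k].mean(0),k.sum(),P[k].max(0))
v=cv2.cvtColor(b,cv2.COLOR_BGR2GRAY)
k=(v<100); k[:180]=0;k[230:]=0;k[:,:255]=0;k[:,305:]=0
ys,xs=np.where(k); Q=np.array([onz("top",x,y,.042) for x,y in zip(xs,ys)])[:,:2]
d=Q-[.510,-.007]; r=np.hypot(*d.T); s=(r>.03)&(r<.105); print("arrow",np.median(np.degrees(np.arctan2(d[s,1],d[s,0]))),s.sum())
o=env.get_obs(); print(o["clock"],o["tcp_pos"],o["contact_force"])
cv2.imwrite("pics/v5.png",np.hstack([cv2.resize(a,(400,300)),cv2.resize(b,(400,300))]))
```

```text
bell plunger side [ 0.46437977 -0.2901348   0.05012591] 126 [ 0.47800216 -0.27809086  0.0545761 ]
arrow -50.34586859094043 193
12.3 [ 0.36415809 -0.2914299   0.17840055] [ 0.15118911 -0.01201077 -0.12260135]
```

View pics/v5.png

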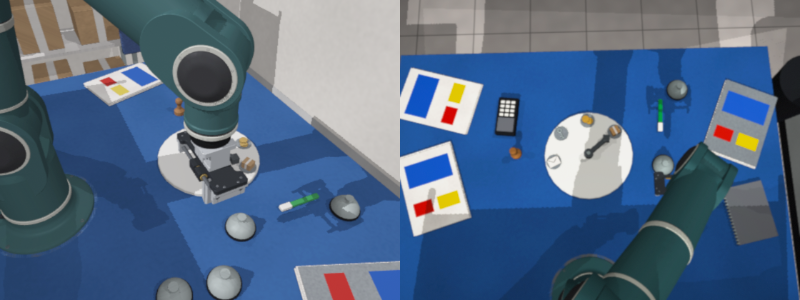

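The bell hasn't moved, its plunger is up at the same height as at the start, and the arrow still points at the parcel. The arm is clear of everything, so I'm handing the job in.

```bash
python3 -c "
from station import env
print(env.job_done())"
```

```text
the job is handed in; nothing more can be done
None
```

The arrow now points at the parcel, and the bell has been pressed and released. I handed the job in at about 12.3 s; no verdict is reported.

- **Arrow:** I pushed it about 96° round with the closed fingertips. The last check put it at −50.3° against −48.7° for the parcel, about 4 mm off at the disc (limit 16 mm).
- **Bell:** I pressed the leftmost of the four, at about (0.464, −0.290). Force rose from 4.4 N to 18 N at the plunger's stop. After release, the side view put its plunger within 0.1 mm of its starting position and height.
- **Bystanders:** the stamp, card terminal and marker looked unmoved in the last picture, but I did not measure them.

No check failed. The one disagreement was that, part-way through the push, the arrow was about 3° behind the commanded angle, so I pushed slightly further to make up for it.

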